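# Lower the ratchet hold-down onto the lens

### The arm

A 6-joint arm with a two-finger parallel gripper is mounted at the origin on a cart in front of the work surface, level with it; the furniture and walls round the work are solid. World frame = base frame: x ahead of the robot, y to its left, z up, the work surface at z = 0. Lengths are in m, angles in rad, forces in N, time in s.
With the tool pointing down it reaches from about 0.3 to 0.95 m from the base axis. Payload 3.1 kg.
Tool frame: the origin (TCP) lies at the very end of the fingers, on their centre line; the grasp point (between the pads) lies 19 mm behind it; x points along the fingers, y is the direction in which the jaws open and shut, and the axes are right-handed (so a half turn about x gives the same grasp; the last joint's range is limited). The gripper opens to 85 mm and grips with 20 to 120 N. Pads are 22 mm wide; open, the fingers measure 114 mm over their backs; the gripper's body (76 mm by 85 mm) begins 54 mm behind the grasp point. The pads swing forward as they close: fully open they stand 13 mm farther back than shut.
Start: joints at [-1.387, 0.308, 1.634, -0, 1.2, -0.07], TCP at [0.157, -0.605, 0.231] pointing down, gripper open.
Joint ranges: [-3.06, 3.06], [-0.79, 1.96], [0.05, 2.63], [-1.19, 4.34], [0.05, 2.64], [-2.94, 2.94]. Speed limits (rad/s): [2.79, 2.79, 3.14, 3.14, 3.14, 3.14].

### API

Orientations are given as a unit quaternion [w, x, y, z].
In Python, from station import robot, vision, silhouettes gives the robot as it stands.
- The arm moves only by the shell command python3 -m handwheel 'ROWS' [FORCE]. ROWS is JSON, one flat list of numbers, 7 for each row, row after row: the shift along the tool's x, y, z in units of 40 mm (1.0 is 40 mm), then the turn, a rotation vector about the tool's x, y, z in units of 5 degrees (1.0 is 5 degrees), then the finger opening in mm, from 0 to 85.4. A call has 1 to 20 rows; each row shifts and turns the commanded pose from where the row before left it, along the tool's axes as they then stand; what a row does not reach is not made up. A row lasts 1/12 s, in which the tool goes at most 41.7 mm and 7.16 degrees, less where a joint would pass 70% of its speed; a pose out of reach is approached as far as the arm can. A call is refused whole if a number of a shift passes 1 or a number of a turn 1, either way. A call with a gripper value outside its range is refused whole. The fingers move at their own pace and stop on an object; FORCE is the grip in N (left out, the last holds). Time passes only in rows, so rows that do not move let the fingers close. It gives the time, the measured TCP pose, the force and the opening at its end, in the units of the state.
- robot.get_state(): the state, without advancing time (a new reading comes with each control period).
- vision.read_camera(name): name is "scene" or "top"; returns a dict with "color" (480x640x3 uint8, red, green, blue), "camera_matrix" (3x3 intrinsics, pixels), "eye" and "orientation" of the camera in the world. Camera axes: x right, y up, looking along -z (the intrinsics and any distortion apply to the point x, -y, -z); pixel columns grow to the right and rows downward; lengths in m; the calibration is good to about 2 mm. A picture is of the moment at which its call begins. There is no depth.
- robot.sign_off(): hands the job in, once; it reports no verdict.
Trained networks look in the newest picture that a camera, given by its name, has taken for a name from the list of things; names that differ only in an ending like _2 or _b are one class to them, and where a whole thing is asked for, a point or a joint stands for the part that bears it (a point fixed in the world has none). Each returns a list of dicts, best first, with "score" (0 to 1); they miss things now and then, are a little off and sometimes report something else, mostly with a low value. They report only what shows in the picture. A call takes as long as a camera call. They do not tell look-alikes from the thing itself.
- silhouettes(camera, thing): "mask" (480x640 bool, what is visible of it) and "box" ([left, top, width, height] in pixels, round what is visible of it).
The state is a dict: "time": time; "qpos": joint angles; "joint_velocities": joint speeds; "effort": joint torques, N m; "position": TCP position; "orientation": TCP orientation; "wrist_force": force on the tool from outside, world axes, zero at the start; "ft_torque": the same for the moment, N m; "opening": finger opening in m.
Only numpy, scipy, OpenCV 4.12 (cv2) and the standard library are available. Lean on these libraries where they do the work, as an engineer would, in place of code of your own. Each camera call takes 0.05 s, during which the arm holds its last target.

### The job

The lens on the rubber pad of the hold-down stand must be clamped. Press the thumb tab of the ratchet pawl down until the pawl snaps over and stays free of the teeth, then push the arm down by its end paddle, past its teeth, all the way to its stop, so that the sprung foot presses on the lens. Only press and push with the fingertips: grasp and lift nothing, keep the lens on its pad, and leave the stand, the bottle, the lens pouch and the loupe where they stand.

Things in the scene. Friction and masses are not known exactly. Their poses are not given: they have to be found in the camera images.
- stand: Grey hold-down stand, heavy (5 kg) and loose on the bench, base plate 236 x 84 x 10 mm. Origin: centre of its underside, z up, x along the plate: arm and paddle lie to -x, the pawl to +x. Rubber pad (72 mm across, top 15 mm above the bench) centred at x = -67 mm. The arm's hinge axis runs along y at x = +18 mm, 60 mm above the bench, between cheeks up to 84 mm high.
- press_arm (a joint): Dark steel arm with a toothed wheel (46 mm radius) at its hinge. Rad: 0 = raised, sloping 0.8 rad up from the hinge to the stand's -x; grows downward; 0.80 = level; stop at 0.82. Starts at 0 to 0.25, stays where left. With the pawl engaged a tooth stops it within 0.25 rad; with it free, 3 to 7 N at the paddle push it down. The foot meets the lens at 0.75.
- paddle (a point): Middle of the upper face of the flat paddle at the arm's free end (40 mm along the arm, 50 mm wide, 8 mm thick), 140 mm from the hinge axis along the arm and 7 mm above the arm's middle line. Swings about the hinge: 165 mm above the bench and 93 mm from the hinge to -x when fully raised, 67 mm and 140 mm when level. z axis normal to the face.
- pawl (a joint): Steel ratchet pawl behind the wheel, pivot along y at the stand's x = +76 mm, 76 mm above the bench. Rad: -0.19 to -0.02 = engaged, nose in the teeth; grows as its thumb tab is pressed down; stop at 0.33 = free. An over-centre spring drives it to either end, changing over at 0.09: beyond that it snaps to 0.33 and stays. Pressing takes about 5 N.
- pawl_tab (a point): Middle of the upper face of the pawl's flat thumb tab (30 mm along the stand's x, 36 mm wide, 6 mm thick). Engaged: nearly level, at the stand's x = +116 mm, 99 mm above the bench. Free: 77 mm above the bench, tilted 0.5 rad down to +x, at x = +122 mm. z axis normal to the face.
- press_foot: Black rubber foot, 22 mm across, on a steel plunger that slides 12 mm through the arm against a spring (900 N/m), 85 mm from the hinge. Its origin is on the arm's middle line, its face 39 mm below that.
- lens: Clear uncut round lens blank, 66 mm across, 10 mm thick, lying loose on the rubber pad under the foot, at most 5 mm off the pad's centre. Origin: centre of its underside, 15 mm above the bench.
- glue_bottle: Small white glue bottle with a tapered nozzle, 27 mm across, 66 mm tall, loose beside the stand on its -y side. Origin: centre of its underside. Leave it alone.
- lens_pouch: Flat blue folding lens pouch, 121 x 55 mm, 21 mm high, loose beside the stand on its +y side. Origin: centre of its underside. Leave it alone.
- loupe: Black watchmaker's eye loupe standing on its wide end, 37 mm across, 34 mm tall, loose beside the stand on its -y side. Origin: centre of its underside. Leave it alone.
Not all that is in view belongs to the job. Leave any pink look-alike of the lens alone.

How it is judged:
On the way, in this order (a step that is already met when the one before it is completed fails the run):
1. the pawl is pressed free and the arm is still up (value of joint pawl above 0.25 rad and value of joint press_arm below 0.55 rad), for 0.1 s.
2. the arm is pushed down past its teeth onto the lens (value of joint press_arm above 0.77 rad and contact force between press_foot and lens above 1 N), for 0.2 s.
At the end, for the whole second after the job is handed in: The arm is down (beyond 0.77 of its 0.82 rad), the pawl stands free (beyond 0.25, its stop being 0.33 rad), the foot presses on the lens with more than 1 N, the lens is within 15 mm of where it started, and all is at rest (all of step 2 and value of joint pawl above 0.25 rad and distance of lens from where it was at the start of the episode below 0.015 m and linear speed of lens below 0.02 m/s and velocity of joint press_arm below 0.05 rad/s); the robot touches nothing.
It fails at once if the lens was lifted (z of lens in the frame of stand above 0.03 m).
It fails at once if the glue bottle was moved more than 25 mm (distance of glue_bottle from where it was at the start of the episode above 0.025 m).
It fails at once if the lens pouch was moved more than 25 mm (distance of lens_pouch from where it was at the start of the episode above 0.025 m).
It fails at once if the loupe was moved more than 25 mm (distance of loupe from where it was at the start of the episode above 0.025 m).
It fails at once if the stand was shoved more than 20 mm (distance of stand from where it was at the start of the episode above 0.02 m).
It also fails if it takes over 40 s, if anything falls off the work surface, if the arm or the gripper's body presses on something with over 40 N, if the wrist force passes 120 N, or if a joint passes its speed limit or range.

## Working session

There is one attempt and no reset: what is moved stays moved. The work goes in short steps, Python scripts to look and compute and a shell command to move; the robot and the scene stay as the last step left them, time stands still between calls to the robot, and variables do not carry over. Pictures are saved under pics/ and viewed, and the job is handed in when it is done.

```bash
ls; mkdir -p pics; python3 - <<'E'
from station import robot, vision, silhouettes
import cv2,numpy as np
s=robot.get_state(); print(s)
for c in ("scene","top"):
    r=vision.read_camera(c); cv2.imwrite(f"pics/{c}0.png",r["color"][:,:,::-1]); print(c,r["camera_matrix"],r["eye"],r["orientation"],r.keys())
    for t in ("stand","press_arm","paddle","pawl","pawl_tab","lens","glue_bottle","lens_pouch","loupe"):
        print(t,[(round(d["score"],2),d["box"]) for d in silhouettes(c,t)][:3])
E
```

```text
pics
{'time': 0.0, 'qpos': array([-1.38669549e+00,  3.09008565e-01,  1.63516772e+00,  8.55723330e-06,
        1.19971355e+00, -6.96380797e-02]), 'joint_velocities': array([ 0.00026633, -0.00056928,  0.00015472,  0.00083724,  0.0002347 ,
        0.00022904]), 'effort': array([ 2.72702295e-03, -4.15251231e+01, -2.76664299e+01,  9.25515110e-05,
        1.00769737e-02, -8.10967890e-06]), 'position': array([ 0.15675446, -0.60418105,  0.23005384]), 'orientation': array([-0.08865763, -0.7013797 , -0.09027964,  0.70146698]), 'wrist_force': array([ 0.50493745, -0.14494587,  0.79014795]), 'ft_torque': array([-0.0220073 , -0.06142862,  0.00695066]), 'opening': 0.08536164997163498}
scene [[442.45688462   0.         315.82762931]
 [  0.         442.45688462 239.72174433]
 [  0.           0.           1.        ]] [0.06577255 0.49077724 0.62962077] [-0.34285923 -0.15912292  0.41529353  0.82744107] dict_keys(['color', 'camera_matrix', 'eye', 'orientation'])
stand [(0.9, [301.8, 178.5, 75.5, 130.4])]
press_arm [(0.86, [333.7, 183.6, 37.7, 71.8])]
paddle [(0.96, [332.3, 178.1, 39.6, 78.1]), (0.28, [3
[... 673 characters left out ...]
5102626 -0.70112501] dict_keys(['color', 'camera_matrix', 'eye', 'orientation'])
stand [(0.72, [281.4, 212.9, 127.4, 76.3])]
press_arm [(0.69, [314.8, 210.9, 93.6, 52.0])]
paddle [(0.69, [318.1, 212.8, 91.5, 51.9]), (0.31, [275.5, 248.0, 52.1, 32.5])]
pawl [(0.72, [276.7, 251.4, 51.7, 28.9]), (0.63, [293.7, 200.7, 18.4, 18.8])]
pawl_tab [(0.8, [277.1, 247.3, 52.8, 34.0])]
lens [(0.87, [236.2, 257.6, 28.3, 25.6]), (0.86, [431.5, 265.4, 32.2, 30.4]), (0.77, [420.8, 214.1, 33.6, 36.8])]
glue_bottle [(0.74, [331.8, 189.3, 14.7, 19.4])]
lens_pouch [(0.65, [328.4, 280.6, 64.1, 46.8]), (0.26, [330.1, 189.1, 16.5, 17.6])]
loupe [(0.62, [294.8, 197.0, 15.5, 21.1]), (0.36, [328.2, 280.0, 64.0, 47.3])]
```

```bash
python3 - <<'E'
import cv2
for c,(x,y,w,h) in dict(scene=(230,150,200,150),top=(230,170,220,165)).items():
    im=cv2.imread(f"pics/{c}0.png"); cv2.imwrite(f"pics/{c}0z.png",cv2.resize(im[y:y+h,x:x+w],(800,600),interpolation=cv2.INTER_CUBIC))
E
```

```text
(no output)
```

View pics/scene0.png

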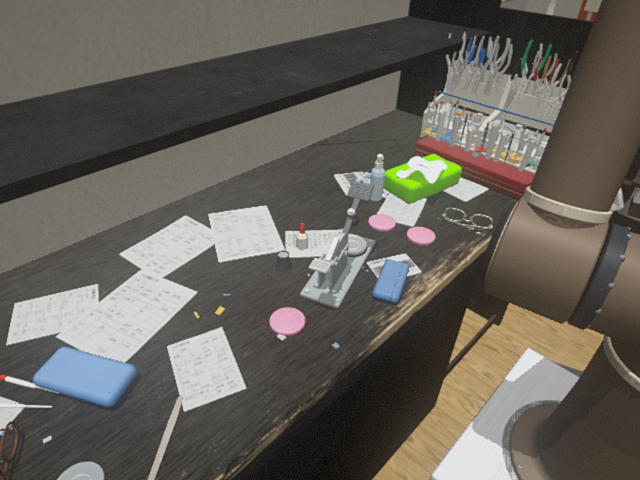

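```bash
sleep 1
```

```text
(no output)
```

View pics/scene0z.png

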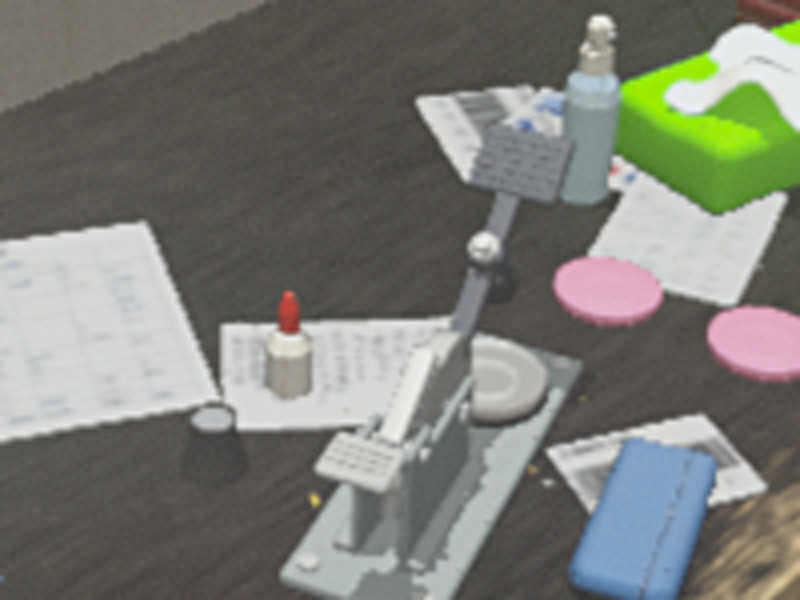

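View pics/top0z.png

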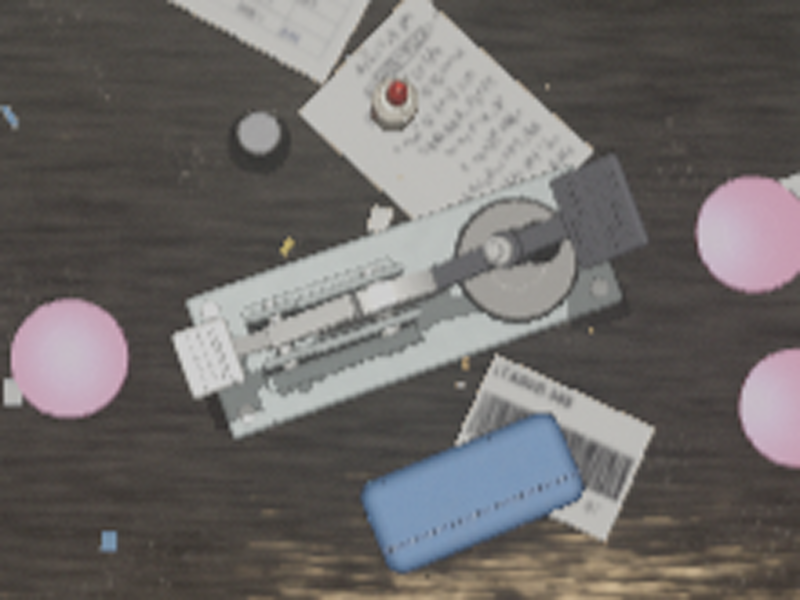

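View pics/top0.png

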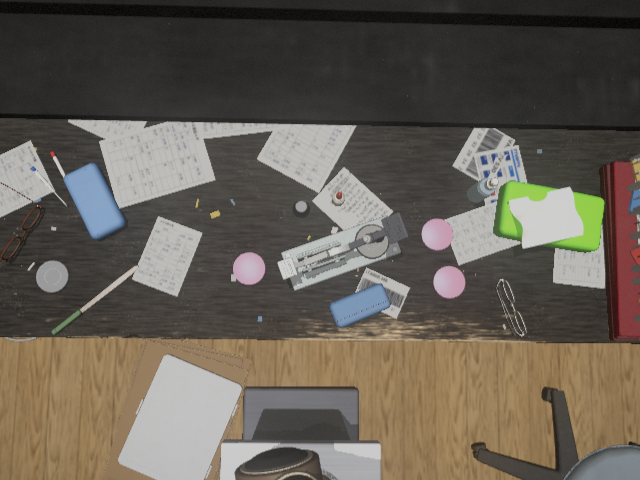

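```bash
cat > h.py <<'E'
import numpy as np
from scipy.spatial.transform import Rotation as R
from scipy.optimize import least_squares
def rot(q): return R.from_quat([q[1],q[2],q[3],q[0]])
CAM={'scene':(442.45688462,315.82762931,239.72174433,[0.06577255,0.49077724,0.62962077],[-0.34285923,-0.15912292,0.41529353,0.82744107]),
'top':(575.73358934,317.57533278,239.84460708,[0.41699526,0.00180374,1.18743452],[0.71048606,0.03208719,-0.05102626,-0.70112501])}
def proj(c,p):
    f,cx,cy,e,q=CAM[c]; v=rot(q).inv().apply(np.atleast_2d(p)-e)
    return np.c_[cx+f*v[:,0]/-v[:,2], cy-f*v[:,1]/-v[:,2]]
def loc(q):
    a=.8-q; P=np.array([18,0,60])+140*np.array([-np.cos(a),0,np.sin(a)])+7*np.array([np.sin(a),0,np.cos(a)])
    return P/1e3
TAB=np.array([.116,0,.099])
def world(p,x): 
    return R.from_euler('z',x[2]).apply(p)+[x[0],x[1],0]
E
python3 - <<'E'
from h import *
tz=lambda u,v:(230+u/3.636,170+v/3.636); sz=lambda u,v:(230+u/4,150+v/4)
def pts(x): return [
 ('top',tz(188,298),[.118,-.042,.01]),('top',tz(235,437),[.118,.042,.01]),('top',tz(622,305),[-.118,.042,.01]),
 ('top',tz(208,357),TAB),('top',tz(600,210),loc(x[3])),('top',tz(517,260),[-.067,0,.020]),
 ('scene',sz(283,576),[.118,-.042,.01]),('scene',sz(581,363),[-.118,.042,.01]),('scene',sz(360,461),TAB),('scene',sz(522,162),loc(x[3]))]
def f(x): return np.concatenate([proj(c,world(np.array(p),x))[0]-np.array(u) for c,u,p in pts(x)])
s=least_squares(f,[.45,0,np.pi,.1]); x=s.x
print(x,np.round(s.fun.reshape(-1,2),1))
print('tab',world(TAB,x),'paddle',world(loc(x[3]),x),'down',world(loc(.82),x))
for c in ('scene','top'): print(proj(c,[.157,-.605,.231]))
np.save('x.npy',x)
E
```

```text
[ 0.53015014 -0.07832031  1.92524704  0.22394214] [[-1.3  0.8]
 [-0.6  1.3]
 [ 1.  -0.9]
 [-0.2  0.6]
 [ 0.1  1. ]
 [ 0.3  0. ]
 [-1.6 -1.5]
 [ 0.5 -1.4]
 [-0.  -1.4]
 [-0.3  0.2]]
tab [0.48988941 0.03046881 0.099     ] paddle [ 0.5633282  -0.16797124  0.14213143] down [ 0.57253219 -0.19284149  0.06419879]
[[647.43400479 152.40726672]]
[[673.10579967 473.41431536]]
```

```bash
cat > d.py <<'E'
from h import *; from station import robot; import sys
def delta(t):
    s=robot.get_state(); r=rot(s['orientation'])
    print('t',s['time'],'pos',s['position'].round(4),'q',s['qpos'].round(2),'F',s['wrist_force'].round(1),'op',s['opening'])
    print('tool axes(cols)\n',r.as_matrix().round(3)); print('units',((r.inv().apply(np.array(t)-s['position']))/.04).round(2))
if __name__=='__main__': delta([float(a) for a in sys.argv[1:4]])
E
python3 d.py .489 .032 .16
```

```text
t 1.0 pos [ 0.1569 -0.605   0.2313] q [-1.39  0.31  1.63  0.    1.2  -0.07] F [-0.1  0.  -0.3] op 0.08520482940529729
tool axes(cols)
 [[ 0.     0.251 -0.968]
 [-0.    -0.968 -0.251]
 [-1.     0.    -0.   ]]
units [  1.78 -13.33 -12.03]
```

```bash
python3 -m handwheel '[0,-0.66,-0.6,0,0,0,0, 0,-0.66,-0.6,0,0,0,0, 0,-0.66,-0.6,0,0,0,0, 0,-0.66,-0.6,0,0,0,0, 0,-0.66,-0.6,0,0,0,0, 0,-0.66,-0.6,0,0,0,0, 0,-0.66,-0.6,0,0,0,0, 0,-0.66,-0.6,0,0,0,0, 0,-0.66,-0.6,0,0,0,0, 0,-0.66,-0.6,0,0,0,0, 0,-0.66,-0.6,0,0,0,0, 0,-0.66,-0.6,0,0,0,0, 0,-0.66,-0.6,0,0,0,0, 0,-0.66,-0.6,0,0,0,0, 0,-0.66,-0.6,0,0,0,0, 0,-0.66,-0.6,0,0,0,0, 0,-0.66,-0.6,0,0,0,0, 0,-0.66,-0.6,0,0,0,0, 0,-0.66,-0.6,0,0,0,0, 0,0,0,0,0,0,0]'; python3 d.py .489 .032 .13
```

```text
time: 2.67
position: [0.475, -0.0001, 0.232]
orientation: [0.09, 0.703, 0.092, -0.7]
wrist_force: [-0.2, 0.7, -0.1]
opening: -0.0005
t 2.6667 pos [ 4.75e-01 -1.00e-04  2.32e-01] q [-0.09  0.01  1.98  0.    1.15  1.22] F [-0.2  0.7 -0.1] op -0.0004545942872067459
tool axes(cols)
 [[ 0.003  0.256 -0.967]
 [ 0.003 -0.967 -0.256]
 [-1.    -0.002 -0.004]]
units [ 2.55 -0.68 -0.53]
```

```bash
python3 -m handwheel '[0.5,-0.34,-0.26,0,0,0,0, 0.5,-0.34,-0.26,0,0,0,0, 0.5,0,0,0,0,0,0, 0.5,0,0,0,0,0,0, 0.4,0,0,0,0,0,0, 0,0,0,0,0,0,0, 0,0,0,0,0,0,0]'; python3 d.py .489 .032 .09
python3 - <<'E'
from station import vision
import cv2
for c,(x,y,w,h) in dict(scene=(230,150,200,150),top=(230,170,220,165)).items():
    im=vision.read_camera(c)["color"][:,:,::-1]; cv2.imwrite(f"pics/{c}1z.png",cv2.resize(im[y:y+h,x:x+w],(800,600),interpolation=cv2.INTER_CUBIC))
E
```

```text
time: 3.25
position: [0.4847, 0.0262, 0.1346]
orientation: [-0.089, -0.701, -0.089, 0.702]
wrist_force: [0.9, 0.7, 0.2]
opening: -0.0001
t 3.25 pos [0.4847 0.0262 0.1346] q [-0.04  0.16  2.03 -0.    0.95  1.28] F [0.9 0.7 0.2] op -9.279805157475082e-05
tool axes(cols)
 [[-0.002  0.251 -0.968]
 [-0.    -0.968 -0.251]
 [-1.    -0.001  0.002]]
units [ 1.12 -0.11 -0.14]
```

View pics/scene1z.png

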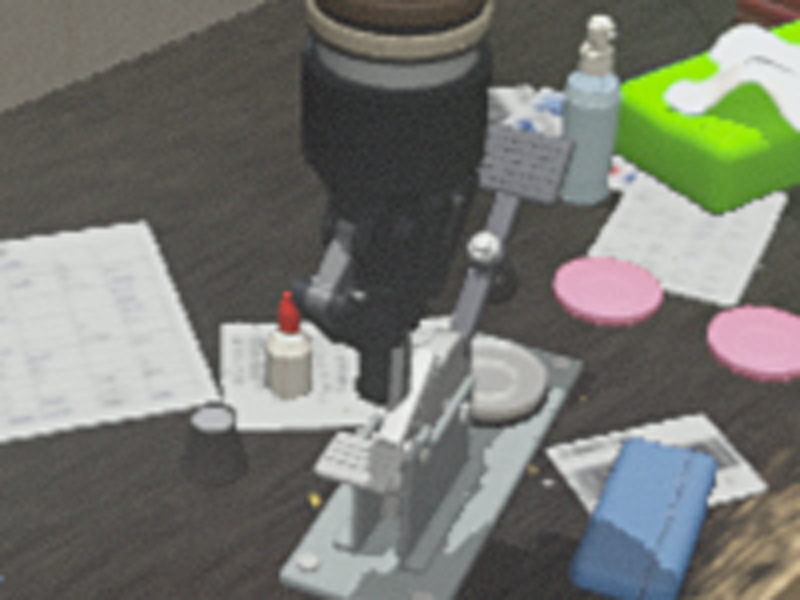

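View pics/top1z.png

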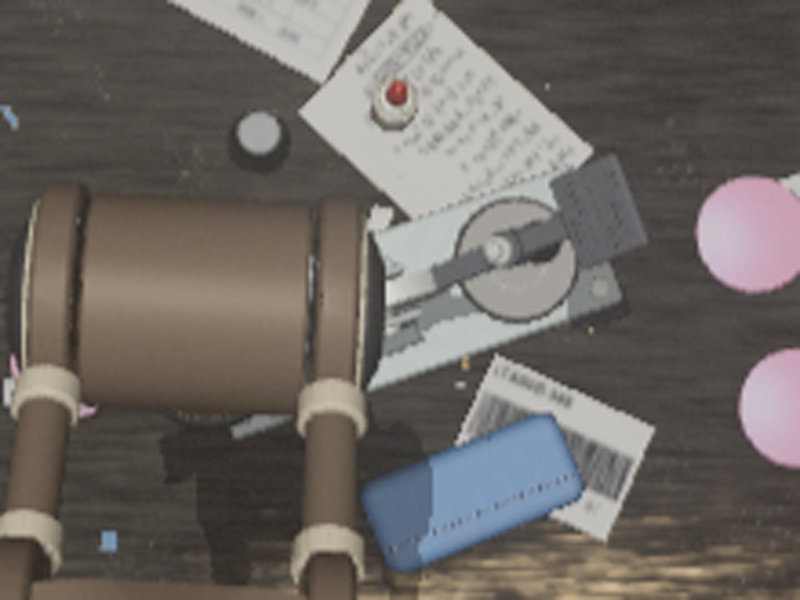

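```bash
python3 -m handwheel '[0.2,-0.11,-0.14,0,0,0,0, 0.2,0,0,0,0,0,0, 0.15,0,0,0,0,0,0, 0.15,0,0,0,0,0,0, 0.1,0,0,0,0,0,0, 0.1,0,0,0,0,0,0,0.1,0,0,0,0,0,0,0.1,0,0,0,0,0,0,0.1,0,0,0,0,0,0,0.1,0,0,0,0,0,0]'; python3 d.py .489 .032 .08
python3 - <<'E'
from h import *
print((proj('scene',[[.4847,.0262,.1346]])-[230,150])*4)
from station import vision
import cv2
for c,(x,y,w,h) in dict(scene=(230,150,200,150)).items():
    im=vision.read_camera(c)["color"][:,:,::-1]; cv2.imwrite(f"pics/{c}2z.png",cv2.resize(im[y:y+h,x:x+w],(800,600),interpolation=cv2.INTER_CUBIC))
E
```

```text
time: 4.18
position: [0.4902, 0.0322, 0.083]
orientation: [0.09, 0.702, 0.09, -0.701]
wrist_force: [-0.2, 0.2, -0.9]
opening: 0.0
t 4.1833 pos [0.4902 0.0322 0.083 ] q [-0.02  0.26  2.05 -0.    0.84  1.29] F [-0.2  0.2 -0.9] op 2.834525360669428e-05
tool axes(cols)
 [[ 0.001  0.252 -0.968]
 [-0.    -0.968 -0.252]
 [-1.     0.001 -0.001]]
units [ 0.08 -0.    0.03]
[[376.9613816  396.15485657]]
```

View pics/scene2z.png

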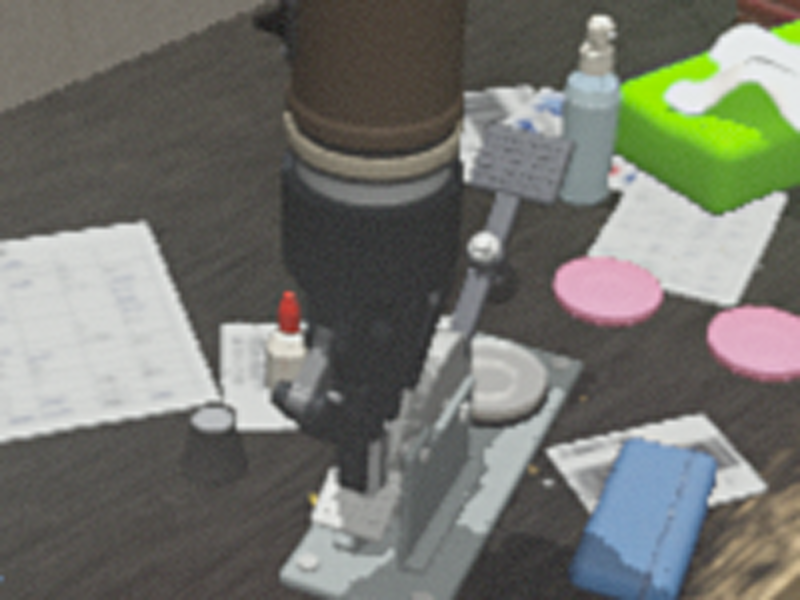

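```bash
python3 -m handwheel '[-0.7,0,0,0,0,0,0, -0.8,0,0,-1,0,0,0, -0.8,0,0,-1,0,0,0, -0.7,0,0,-1,0,0,0, 0,0,0,-1,0,0,0, 0,0,0,-1,0,0,0, 0,0,0,-1,0,0,0, 0,0,0,-1,0,0,0, 0,0,0,-1,0,0,0, 0,0,0,-1,0,0,0, 0,0,0,-1,0,0,0, 0,0,0,-1,0,0,0, 0,0,0,-1,0,0,0, 0,0,0,-1,0,0,0, 0,0,0,-1,0,0,0, 0,0,0,-1,0,0,0, 0,0,0,-1,0,0,0, 0,0,0,-1,0,0,0,0,0,0,-1,0,0,0]'; python3 d.py .562 -.166 .19
python3 - <<'E'
from station import vision
import cv2
for c,(x,y,w,h) in dict(scene=(230,150,200,150)).items():
    im=vision.read_camera(c)["color"][:,:,::-1]; cv2.imwrite(f"pics/{c}3z.png",cv2.resize(im[y:y+h,x:x+w],(800,600),interpolation=cv2.INTER_CUBIC))
E
```

```text
time: 5.82
position: [0.49, 0.0318, 0.203]
orientation: [0.56, 0.431, 0.56, -0.432]
wrist_force: [0.6, 0.4, -0.4]
opening: -0.0001
t 5.8167 pos [0.49   0.0318 0.203 ] q [-0.02  0.08  1.97 -0.    1.09 -0.28] F [ 0.6  0.4 -0.4] op -0.0001116821863915636
tool axes(cols)
 [[-0.     0.967  0.255]
 [-0.001  0.255 -0.967]
 [-1.    -0.     0.001]]
units [0.33 0.48 5.24]
```

View pics/scene3z.png

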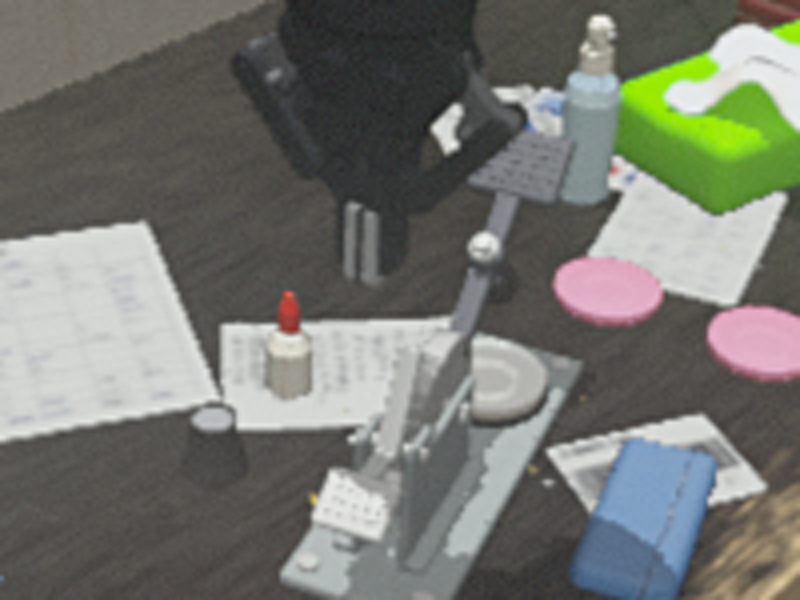

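The picture shows the tab resting low and tilted at zoom (352,505), with nothing touching it, so the pawl is free. The arm is still up, with the paddle at (525,165). Next I move above the paddle.

```bash
python3 -m handwheel '[0,0.06,0.66,0,0,0,0, 0,0.06,0.66,0,0,0,0, 0,0.06,0.66,0,0,0,0, 0,0.06,0.66,0,0,0,0, 0,0.06,0.66,0,0,0,0, 0,0.06,0.66,0,0,0,0, 0,0.06,0.66,0,0,0,0, 0,0.06,0.66,0,0,0,0, 0,0,0,0,0,0,0, 0,0,0,0,0,0,0]'; python3 d.py .562 -.166 .15
python3 - <<'E'
from station import vision
import cv2
for c,(x,y,w,h) in dict(scene=(230,150,200,150)).items():
    im=vision.read_camera(c)["color"][:,:,::-1]; cv2.imwrite(f"pics/{c}4z.png",cv2.resize(im[y:y+h,x:x+w],(800,600),interpolation=cv2.INTER_CUBIC))
E
```

```text
time: 6.7
position: [0.5616, -0.1688, 0.2028]
orientation: [0.558, 0.434, 0.559, -0.434]
wrist_force: [-0.0, 0.4, 1.2]
opening: 0.0001
t 6.7 pos [ 0.5616 -0.1688  0.2028] q [-0.37  0.26  1.75 -0.    1.13 -0.62] F [-0.   0.4  1.2] op 0.00011337363292365722
tool axes(cols)
 [[-0.     0.969  0.247]
 [ 0.     0.247 -0.969]
 [-1.    -0.    -0.   ]]
units [ 1.32  0.03 -0.06]
```

View pics/scene4z.png

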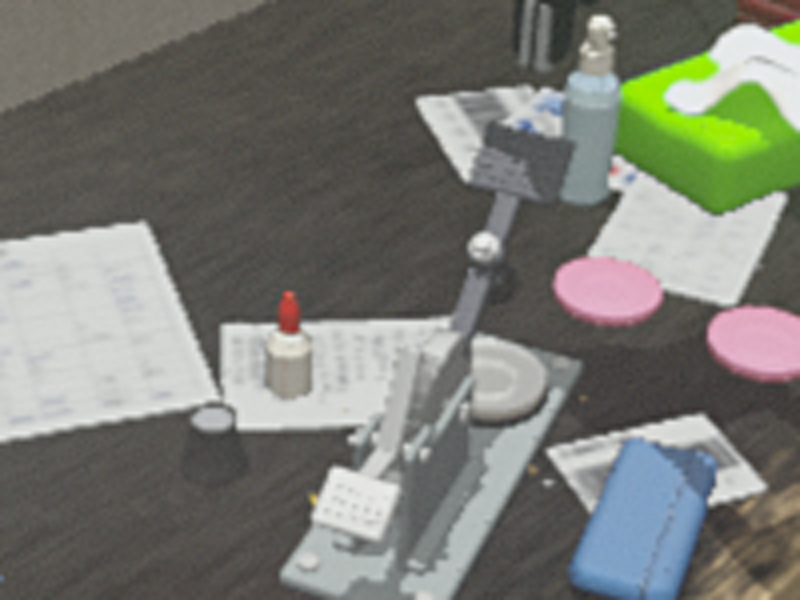

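```bash
python3 - <<'E'
from h import *
x=np.load('x.npy')
for q in (.2,.3,.4,.5,.6,.7,.8,.82): print(q,world(loc(q),x).round(4))
E
```

```text
0.2 [ 0.5626 -0.1661  0.1448]
0.3 [ 0.5654 -0.1735  0.1333]
0.4 [ 0.5677 -0.1798  0.121 ]
0.5 [ 0.5696 -0.1849  0.1081]
0.6 [ 0.571  -0.1888  0.0947]
0.7 [ 0.572  -0.1914  0.0809]
0.8 [ 0.5725 -0.1927  0.067 ]
0.82 [ 0.5725 -0.1928  0.0642]
```

```bash
python3 -m handwheel '[0.5,0,0,0,0,0,0, 0.5,0,0,0,0,0,0, 0.2,0.01,0.04,0,0,0,0, 0.2,0.01,0.08,0,0,0,0, 0.2,0.01,0.08,0,0,0,0, 0.2,0.01,0.08,0,0,0,0, 0.2,0.01,0.08,0,0,0,0, 0.2,0.01,0.07,0,0,0,0, 0.2,0.01,0.06,0,0,0,0, 0.2,0.01,0.05,0,0,0,0]'; python3 d.py .5725 -.191 .064
python3 - <<'E'
from station import vision
import cv2
for c,(x,y,w,h) in dict(scene=(230,150,200,150)).items():
    im=vision.read_camera(c)["color"][:,:,::-1]; cv2.imwrite(f"pics/{c}5z.png",cv2.resize(im[y:y+h,x:x+w],(800,600),interpolation=cv2.INTER_CUBIC))
E
```

```text
time: 7.58
position: [0.5712, -0.1886, 0.0992]
orientation: [0.56, 0.433, 0.558, -0.433]
wrist_force: [-1.0, -1.7, 3.4]
opening: -0.0001
t 7.5833 pos [ 0.5712 -0.1886  0.0992] q [-0.39  0.42  1.78 -0.    0.94 -0.64] F [-1.  -1.7  3.4] op -9.087178710549781e-05
tool axes(cols)
 [[ 0.002  0.968  0.251]
 [-0.001  0.251 -0.968]
 [-1.     0.002  0.002]]
units [0.88 0.01 0.07]
```

View pics/scene5z.png

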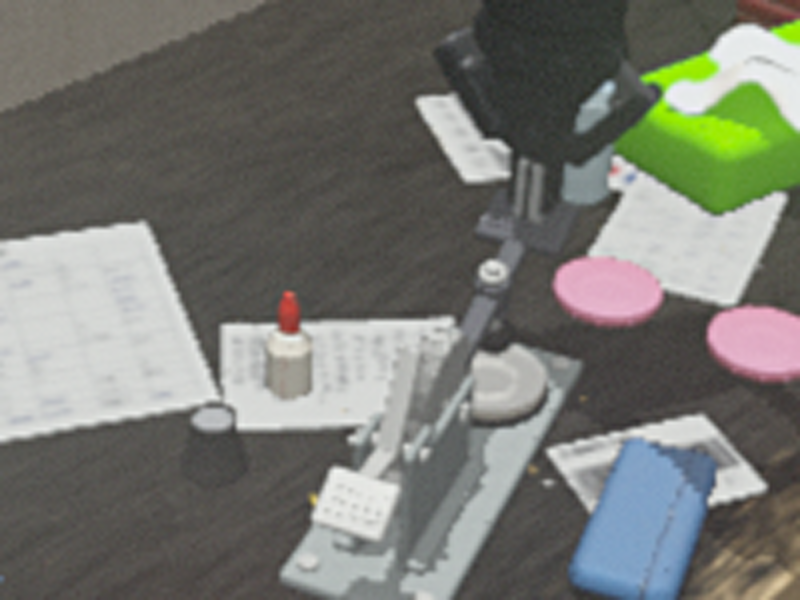

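The fingers sit in the middle of the paddle at zoom (530,215), and the arm is coming down under 3–4 N. I'll continue to the stop.

```bash
python3 -m handwheel '[0.2,0,0.03,0,0,0,0, 0.2,0,0.02,0,0,0,0, 0.15,0,0.01,0,0,0,0, 0.1,0,0.01,0,0,0,0, 0.1,0,0,0,0,0,0, 0.08,0,0,0,0,0,0, 0,0,0,0,0,0,0]'; python3 d.py .5725 -.191 .064
```

```text
time: 8.22
position: [0.5713, -0.1904, 0.066]
orientation: [0.56, 0.433, 0.559, -0.433]
wrist_force: [0.8, -1.5, 2.5]
opening: 0.0
t 8.2167 pos [ 0.5713 -0.1904  0.066 ] q [-0.39  0.47  1.79  0.    0.88 -0.65] F [ 0.8 -1.5  2.5] op 5.226854724871478e-06
tool axes(cols)
 [[ 0.001  0.968  0.251]
 [-0.     0.251 -0.968]
 [-1.     0.001  0.001]]
units [0.05 0.02 0.02]
```

```bash
for i in 1 2; do python3 -m handwheel '[0.05,0,0,0,0,0,0, 0.02,0,0,0,0,0,0, 0,0,0,0,0,0,0]' | grep -E "position|force"; done
```

```text
position: [0.5714, -0.1904, 0.0644]
wrist_force: [-0.3, -2.2, 6.7]
position: [0.5715, -0.1904, 0.0641]
wrist_force: [-5.3, 0.3, 19.9]
```

The force rose to 20 N with no further travel at z = 0.0641, where 0.0642 was predicted for the stop. I'll back off slowly, then lift clear.

```bash
python3 -m handwheel '[0,0,0,0,0,0,0, 0,0,0,0,0,0,0, -0.1,0,0,0,0,0,0, -0.1,0,0,0,0,0,0, -0.3,0,0,0,0,0,0, -0.7,0,0,0,0,0,0, -0.8,0,0,0,0,0,0, -0.8,0,0,0,0,0,0, -0.8,0,0,0,0,0,0, 0,0,0,0,0,0,0, 0,0,0,0,0,0,0, 0,0,0,0,0,0,0]'; python3 - <<'E'
from h import *
from station import vision
import cv2
for c,(x,y,w,h) in dict(scene=(230,150,200,150),top=(230,170,220,165)).items():
    im=vision.read_camera(c)["color"][:,:,::-1]; cv2.imwrite(f"pics/{c}6z.png",cv2.resize(im[y:y+h,x:x+w],(800,600),interpolation=cv2.INTER_CUBIC))
x=np.load('x.npy')
for q in (.7,.75,.82): print(q,(proj('scene',world(loc(q),x))-[230,150])*4)
E
```

```text
time: 9.72
position: [0.5699, -0.1895, 0.2037]
orientation: [0.559, 0.433, 0.56, -0.433]
wrist_force: [-0.1, 0.1, -1.6]
opening: -0.0003
0.7 [[526.53693529 235.66516064]]
0.75 [[526.0210276  245.14072175]]
0.82 [[524.9588427 258.848428 ]]
```

View pics/scene6z.png

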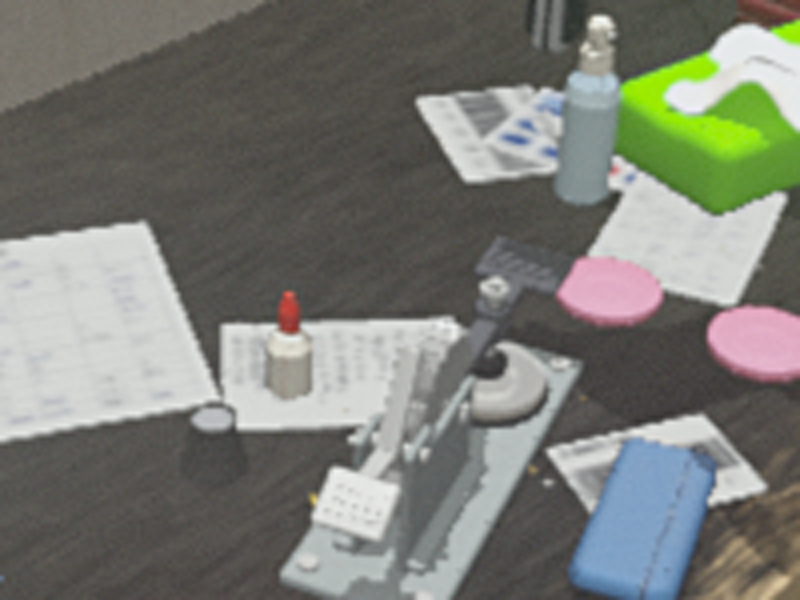

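View pics/top6z.png

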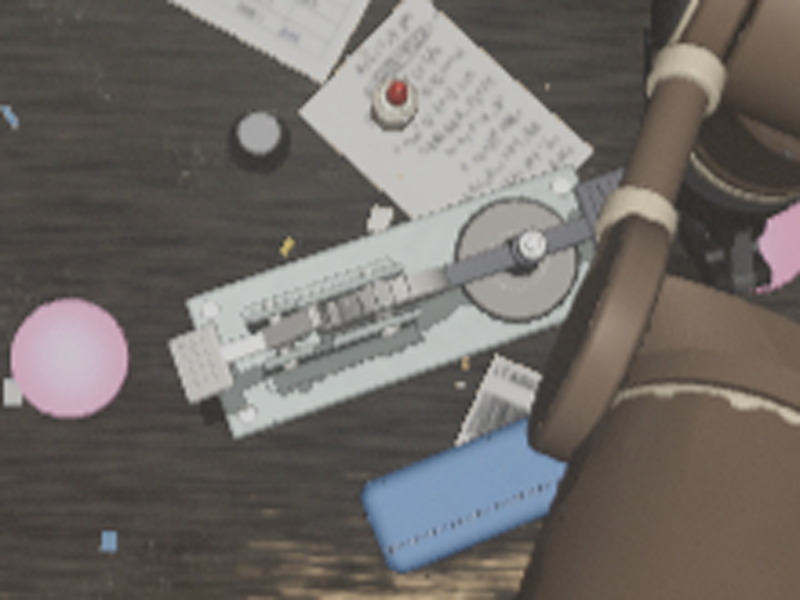

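The paddle's middle is at about (525,264) in the scene view. That agrees with the 259 predicted for 0.82 rad and is well away from 245, predicted for 0.75. The foot is on the lens, the tab is still down, and the lens, stand, bottle, pouch and loupe are unmoved.

```bash
python3 -c "
from station import robot
print(robot.get_state()['wrist_force']); print(robot.sign_off())"
```

```text
[ 0.27914862 -0.29757279 -0.38301146]
the job is handed in; nothing more can be done
None
```

I pressed the pawl's thumb tab down with closed fingertips until it snapped over. Then I pushed the arm down by its paddle to its stop, lifted clear and handed the job in at about 10 s of the 40 s allowed.

**Last checks:**
- **Arm:** force rose to 20 N at z = 0.064 with no further travel. After I let go, the paddle in the scene picture stayed where 0.82 rad predicts, within about 1 px.
- **Pawl:** the tab was still down and tilted in the last pictures, so the pawl is free.
- **Lens and foot:** the foot sits on the lens, and the lens looks centred on its pad. The foot's force on the lens was not measured; I inferred it from the arm being at its stop.
- **Other things:** the stand, bottle and loupe had not visibly moved. The robot hid part of the pouch in the last top picture, but the pouch looked in place in both views.
- **Robot:** wrist force was near zero at hand-in, so I take it to be touching nothing.

No check failed or disagreed.

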